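Refit a gas burner head and lift its cap for inspection

TASK

Get the bare burner of this two-burner hob ready for inspection: take away the blue scraper left lying across it and lay it flat in its shaped pocket in the white foam tray, then set the loose burner head gently on the bare burner, the black cap staying on its aluminium crown all the way, seat it fully home and let go. Then lift the cap alone straight up without disturbing the crown, and finish still holding the cap in the gripper, level, about 10 cm above the crown. Leave the other burner's cap and the jet spanner and knob in the tray where they are.

Things in the scene. Friction and masses are not known exactly. Their poses are not given: they have to be found in the camera images.
- scraper_mid (a point): Middle of a flat blue nylon scraper (158 mm, 40 g): half-way up its handle, over its centre of mass; grip here. x runs along it to the blade, z up. Handle 20 wide, 10 thick, from x = -84 to 26 mm; blade 45 wide, 6 thick, x = 26 to 74 mm; flat underside 5 mm below this point. At the start it lies across the bare burner cup, on its rim; its direction varies.
- scraper_blade (a point): Middle of the scraper's blade, 50 mm from scraper_mid along the scraper's own x and 2 mm lower.
- scraper_pocket (a point): On the floor of the scraper's pocket in the foam tray, right below where scraper_mid belongs. x along the pocket to its wide end, z up. Handle slot 30 mm wide, x = -92 to -22 mm; finger recess 84 mm wide (across y), x = -22 to 22; blade bay 56 wide, x = 22 to 82. Floor 8 mm above the bench, walls 14 mm above the floor. The scraper lies flat only with its blade in the wide bay.
- tray: White foam accessory tray, fixed, left or right of the hob. Origin on the bench, 8 mm under scraper_pocket, same axes. It reaches x = -104 to 94, y = -52 to 104 mm, 22 mm high. Compartments at y = 50 to 94 mm hold a jet spanner and a knob.
- burner_seat (a point): Centre of the rim of the bare burner cup, where the crown seats: a fixed aluminium ring, 54 mm outside, 41 mm bore, its rim 12 mm above the hob's plate. x away from the hob's knobs, y left, z up. It may be the front or the rear burner. A white spark pin and a copper sensor pin stand 33 mm from the centre, below rim level.
- hob: Two-burner hob, fixed, 510 mm (x) by 290 mm (y); origin on the bench under its centre, x away from its knobs. Steel plate 56 mm above the bench; burner centres at x = -75 and 115 mm; two knobs 22 mm high at x = -213 mm, y = 60 and -60.
- crown_mid (a point): Centre (half-way up) of the loose crown's body, an aluminium disc, diameter 56 mm, 14 mm high, flame slots round it; grip the whole head here. A spigot under it, 8 mm long, tapering from 38 to 32 mm, enters the cup's bore; fully home, the body rests on the rim, this point 7 mm above burner_seat. z up; any turn about z will do. 80 g or so. It starts standing on its spigot on the bench, cap on.
- cap_mid (a point): Centre of the upright rim (half-way up) of the loose black cap: diameter 48 mm, rim 9 mm high, domed top 2 mm higher, z up, 90 g or so. It lies by its weight alone on the crown's flat top, this point 11.5 mm above crown_mid; a boss under it sits in a recess with 3 mm of play. The crown stands out 4 mm beyond it all round.
- fitted_cap_mid (a point): Centre of the same kind of cap on the other, complete burner; leave alone.
- jet_spanner: Flat steel jet spanner, 102 x 20 x 5 mm, in the long compartment of the tray; origin at the centre of its underside; leave alone.
- spare_knob: Steel control knob, 36 mm in diameter and 20 mm high, in the short compartment of the tray; origin at the centre of its underside; leave alone.

How it is judged:
On the way, in this order (a step that is already met when the one before it is completed fails the run):
1. the scraper lies flat in its pocket, blade in the wide bay, let go (x of scraper_mid in the frame of scraper_pocket between -0.013 and 0.013 m and y of scraper_mid in the frame of scraper_pocket between -0.009 and 0.009 m and z of scraper_mid in the frame of scraper_pocket below 0.008 m and x of scraper_blade in the frame of scraper_pocket above 0.03 m and angle between scraper_mid's own z axis and vertical below 0.12 rad and contact force between the fingers and scraper below 0.1 N), for 0.2 s.
2. the burner head is fully seated on the bare burner, the cap still on its crown, let go (horizontal distance between crown_mid and burner_seat below 0.003 m and z of crown_mid in the frame of burner_seat between 0.004 and 0.009 m and angle between crown_mid's own z axis and vertical below 0.06 rad and horizontal distance between cap_mid and crown_mid below 0.005 m and z of cap_mid in the frame of crown_mid between 0.0085 and 0.0145 m and contact force between the fingers and crown below 0.1 N and contact force between the fingers and cap below 0.1 N), for 0.2 s.
At the end, for the whole second after the job is handed in: Scraper flat in its pocket (within 13 mm along, 9 mm across, blade in the wide bay), let go. Crown on the bare burner within 3 mm of centre and fully down, upright, untouched. Fingers hold the cap 50 to 175 mm above its place on the crown, within 40 mm sideways, level within 0.2 rad (all of step 1 and horizontal distance between crown_mid and burner_seat below 0.003 m and z of crown_mid in the frame of burner_seat between 0.004 and 0.009 m and angle between crown_mid's own z axis and vertical below 0.06 rad and contact force between each of the fingers, cap and crown below 0.1 N and z of cap_mid in the frame of crown_mid between 0.06 and 0.19 m and horizontal distance between cap_mid and crown_mid below 0.04 m and angle between cap_mid's own z axis and vertical below 0.2 rad and contact force between the fingers and cap above 0.5 N); the arm keeps its last pose, push and grip.
It fails at once if the cap comes off the crown (by more than 6 mm) while the crown is not seated on the bare burner, or the crown is dragged off its seat while the cap is lifted (not (horizontal distance between cap_mid and crown_mid below 0.007 m and z of cap_mid in the frame of crown_mid between 0.004 and 0.0175 m) and not (horizontal distance between crown_mid and burner_seat below 0.003 m and z of crown_mid in the frame of burner_seat between 0.004 and 0.009 m and angle between crown_mid's own z axis and vertical below 0.06 rad)).
It fails at once if the burner head is dropped on to the burner (falls faster than 0.35 m/s near the cup) (horizontal distance between crown_mid and burner_seat below 0.02 m and z of crown_mid in the frame of burner_seat below 0.03 m and linear speed of crown above 0.35 m/s).
It fails at once if the other burner's cap, the jet spanner or the spare knob is disturbed (moved more than 10 mm) (distance of any of fitted_cap_mid, jet_spanner, spare_knob from where it was at the start of the episode above 0.01 m).
It also fails if it takes over 61 s, if anything falls off the work surface, if the arm or the gripper's body presses on something with over 40 N, if the wrist force passes 120 N, or if a joint passes its speed limit or range.

ROBOT

A 7-joint arm with a two-finger parallel gripper is mounted at the origin on the work surface. World frame = base frame: x ahead of the robot, y to its left, z up, the work surface at z = 0. Lengths are in m, angles in rad, forces in N, time in s.
With the tool pointing down it reaches from about 0.425 to 0.925 m from the base axis. Payload 6.8 kg.
Tool frame: the origin (TCP) lies between the finger pads; the fingertips stand 14 mm ahead of it and the grasp point (between the pads) lies 5 mm behind it; z points along the fingers, y is the direction in which the jaws open and shut (so a half turn about z gives the same grasp; the last joint's range is limited). The gripper opens to 85 mm and grips with 20 to 120 N. Pads are 22 mm wide; open, the fingers measure 114 mm over their backs; the gripper's body (76 mm by 85 mm) begins 54 mm behind the grasp point. The pads swing forward as they close: fully open they stand 13 mm farther back than shut.
Start: joints at [-1.209, 0.477, 0.022, 1.555, -0.011, 1.109, -0.083], TCP at [0.306, 0.602, 0.245] pointing down, gripper open.
Joint ranges: [-2.96, 2.96], [-0.34, 2.1], [-1.41, 1.46], [0.24, 2.44], [-1.37, 4.51], [0.17, 1.92], [-2.96, 2.96]. Speed limits (rad/s): [2.39, 2.39, 3.14, 3.14, 3.14, 3.14, 3.14].

INTERFACE

Orientations are given as a unit quaternion [w, x, y, z].
In Python, from station import bot gives the robot as it stands.
- The arm moves only by the shell command python3 -m crank 'ROWS' [FORCE]. ROWS is JSON, a list of rows, each a list of 3 entries, a list of its own where there are three numbers: the shift along the tool's x, y, z in m, then the turn, a rotation vector about the tool's x, y, z in degrees, then the finger opening in m, from 0 to 0.0854. A call has 1 to 10 rows; each row shifts and turns the commanded pose from where the row before left it, along the tool's axes as they then stand; what a row does not reach is not made up. A row lasts 1/8 s, in which the tool goes at most 62.5 mm and 10.7 degrees, less where a joint would pass 70% of its speed; a pose out of reach is approached as far as the arm can. A call is refused whole if a number of a shift passes 0.0625 or a number of a turn 10.7, either way. A call with a gripper value outside its range is refused whole. The fingers move at their own pace and stop on an object; FORCE is the grip in N (left out, the last holds). Time passes only in rows, so rows that do not move let the fingers close. It gives the time, the measured TCP pose, the force and the opening at its end, in the units of the state.
- bot.get_obs(): the state, without advancing time (a new reading comes with each control period).
- bot.read_camera(name): name is "scene" or "top" or "wrist"; returns (picture, depth): 420x560x3 uint8, red, green, blue; 420x560 float32, m along the optical axis (not along the pixel's ray), 0 where there is no reading.
- bot.calibration(name): a dict with "fx", "fy", "cx", "cy" (pixels), "D" ([k1, k2, p1, p2, k3] as OpenCV has them; the pictures are not rectified), "extrinsics" (4x4, takes a point from camera to world coordinates). Camera axes: x right, y down, z forward; pixel columns grow to the right and rows downward; lengths in m; the calibration is good to about 2 mm. A picture is of the moment at which its call begins: read the wrist's pose just before it. calibration takes no time and is no camera call; for the wrist camera it gives the pose at the moment of the call.
- bot.hand_in(): hands the job in, once; it reports no verdict.
The state is a dict: "t": time; "q": joint angles; "joint_vel": joint speeds; "joint_torque": joint torques, N m; "eef_pos": TCP position; "tool_rot": TCP orientation; "contact_force": force on the tool from outside, world axes, zero at the start; "torque": the same for the moment, N m; "gripper_width": opening from 0.0 (shut) to 1.0 (fully open).
Only numpy, scipy, OpenCV 4.12 (cv2) and the standard library are available. Lean on these libraries where they do the work, as an engineer would, in place of code of your own. Each camera call takes 0.05 s, during which the arm holds its last target.

## Working session

There is one attempt and no reset: what is moved stays moved. The work goes in short steps, Python scripts to look and compute and a shell command to move; the robot and the scene stay as the last step left them, time stands still between calls to the robot, and variables do not carry over. Pictures are saved under pics/ and viewed, and the job is handed in when it is done.

```bash
ls; mkdir -p pics
cat > h.py <<'E'
import numpy as np, cv2
from station import bot
def snap(n,f):
    c=bot.calibration(n); p,d=bot.read_camera(n); cv2.imwrite('pics/%s.png'%f,p[:,:,::-1]); np.savez('pics/%s.npz'%f,p=p,d=d,**{k:np.array(v) for k,v in c.items()}); return p,d,c
def load(f):
    z=np.load('pics/%s.npz'%f); return z['p'],z['d'],{k:z[k] for k in('fx','fy','cx','cy','D','extrinsics')}
def ray(c,uv):
    K=np.array([[c['fx'],0,c['cx']],[0,c['fy'],c['cy']],[0,0,1.]])
    x=cv2.undistortPoints(np.array(uv,float).reshape(-1,1,2),K,np.array(c['D'],float)).reshape(-1,2)
    T=np.array(c['extrinsics']); d=np.c_[x,np.ones(len(x))]
    return T[:3,3],d@T[:3,:3].T
def plane(c,uv,z):
    o,d=ray(c,uv); return o+d*((z-o[2])/d[:,2])[:,None]
def withdepth(c,uv,dep):
    o,d=ray(c,uv); return o+d*np.asarray(dep)[:,None]
def proj(c,P):
    T=np.linalg.inv(np.array(c['extrinsics'])); K=np.array([[c['fx'],0,c['cx']],[0,c['fy'],c['cy']],[0,0,1.]])
    r,_=cv2.Rodrigues(T[:3,:3]); return cv2.projectPoints(np.array(P,float).reshape(-1,1,3),r,T[:3,3],K,np.array(c['D'],float))[0].reshape(-1,2)
E
python3 - <<'E'
from h import *
print(bot.get_obs())
for n in('scene','top','wrist'):
    p,d,c=snap(n,n+'0'); print(n,c['fx'],np.round(c['extrinsics'],3).tolist())
E
```

```text
pics
{'t': 0.0, 'q': array([-1.20906441,  0.47785439,  0.02234355,  1.55647005, -0.01147981,
        1.10931356, -0.08312762]), 'joint_vel': array([-0.00136843, -0.00152519,  0.00089597, -0.00067669,  0.00049791,
        0.00199802,  0.00051124]), 'joint_torque': array([ 1.11934041e-04, -5.96461165e+01,  1.60801973e+00, -2.81199038e+01,
        1.24711587e-02,  9.51997878e-03, -9.81219159e-06]), 'eef_pos': array([0.3053533 , 0.60132985, 0.24428154]), 'tool_rot': array([-1.42224469e-04,  2.32761432e-01,  9.72533391e-01, -9.47911968e-04]), 'contact_force': array([ 0.91946539,  0.72611978, -0.16707862]), 'torque': array([ 0.00364674, -0.00313741, -0.01461016]), 'gripper_width': 1.0019229929448765}
scene 402.37439984055527 [[0.877, 0.307, -0.371, 0.966], [0.481, -0.537, 0.693, -0.674], [0.014, -0.786, -0.618, 0.73], [0.0, 0.0, 0.0, 1.0]]
top 433.1097929984592 [[-0.013, -0.995, 0.102, 0.457], [-1.0, 0.013, -0.0, 0.039], [-0.001, -0.102, -0.995, 1.113], [0.0, 0.0, 0.0, 1.0]]
wrist 291.0220872238502 [[0.453, 0.85, 0.267, 0.237], [0.891, -0.432, -0.137, 0.636], [-0.001, 0.3, -0.954, 0.373], [0.0, 0.0, 0.0, 1.0]]
```

View pics/top0.png

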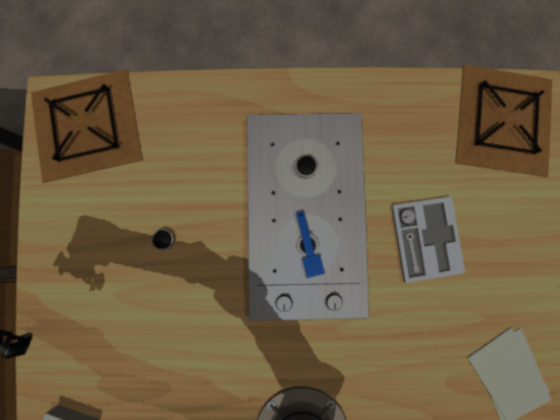

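View pics/scene0.png

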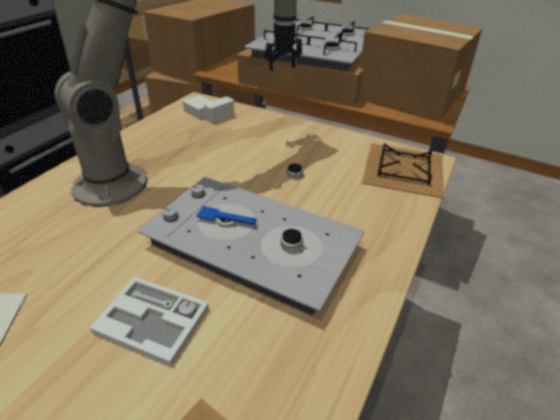

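View pics/wrist0.png

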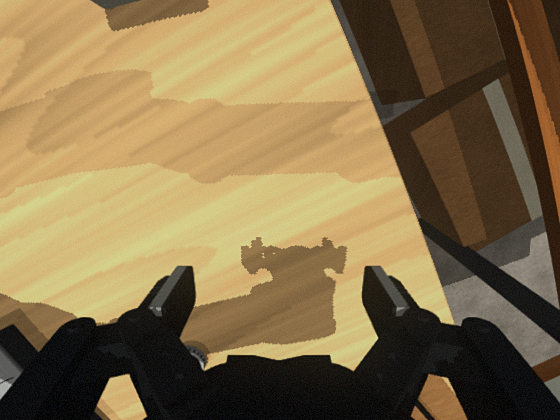

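The top view shows the scraper across the near burner at (308,245), the loose head at (163,238), and the tray on the right at (430,240). I'll zoom in on each.

Run:
```python
from h import *
p,d,c=load('top0')
a=cv2.resize(p[190:290,240:380],None,fx=4,fy=4,interpolation=3)
b=cv2.resize(p[190:290,380:480],None,fx=4,fy=4,interpolation=3)
cv2.imwrite('pics/z1.png',np.hstack([a[:,:400],b])[:,:,::-1])
p,d,c=load('scene0')
cv2.imwrite('pics/z2.png',cv2.resize(p[180:370,80:280],None,fx=3,fy=3,interpolation=3)[:,:,::-1])
```

```text
(no output)
```

View pics/z1.png

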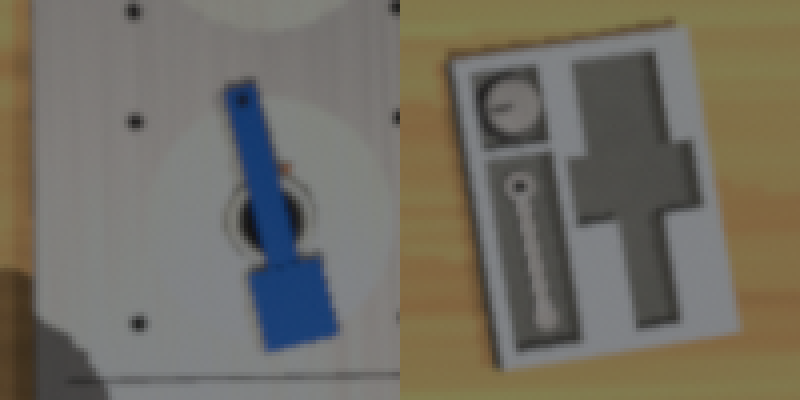

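View pics/z2.png

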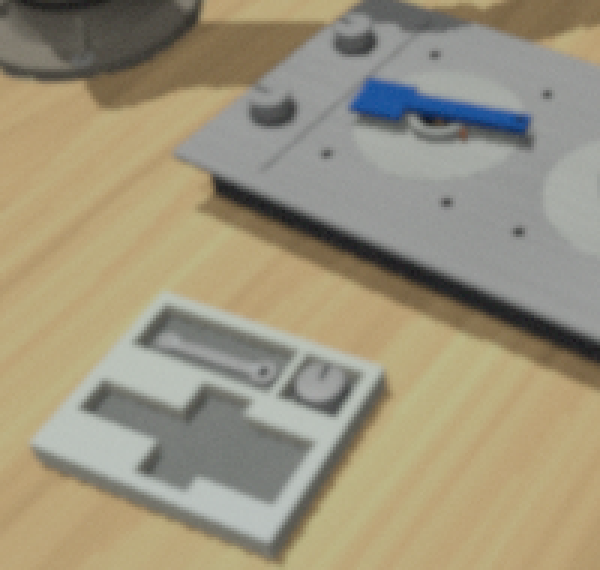

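Run:
```python
from h import *
p,d,c=load('top0'); hsv=cv2.cvtColor(p,cv2.COLOR_RGB2HSV)
R=lambda v:np.round(v,4).tolist()
def big(m,lo=None):
    cs,_=cv2.findContours(m.astype(np.uint8),cv2.RETR_EXTERNAL,cv2.CHAIN_APPROX_NONE); return max(cs,key=cv2.contourArea)
m=(hsv[:,:,0]>100)&(hsv[:,:,0]<125)&(hsv[:,:,1]>150)
m[:190]=0
k=big(m); P=plane(c,k.reshape(-1,2),0.077)[:,:2].astype(np.float32)
r=cv2.minAreaRect(P*1000); print('scr',r)
# filled pixel pts for axis
ys,xs=np.nonzero(m); Q=plane(c,np.c_[xs,ys],0.077)[:,:2]; print(len(xs),R(Q.mean(0)))
w,v=np.linalg.eigh(np.cov(Q.T)); ax=v[:,1]; ax=ax*np.sign(-ax[0]); s=Q@ax; print('axis',R(ax),np.degrees(np.arctan2(ax[1],ax[0])),s.min(),s.max())
# tray
m=np.zeros(p.shape[:2],bool); sub=(hsv[:,:,1]<40)&(hsv[:,:,2]>90); m[185:295,385:475]=sub[185:295,385:475]
k=big(m); k=cv2.convexHull(k); P=plane(c,k.reshape(-1,2),0.022)[:,:2].astype(np.float32); print('tray',cv2.minAreaRect(P*1000))
dm=d[200:285,395:465]; 
# hob
m=np.zeros(p.shape[:2],bool); m[105:330,238:380]=((hsv[:,:,1]<45)&(hsv[:,:,2]>60))[105:330,238:380]
k=cv2.convexHull(big(m)); P=plane(c,k.reshape(-1,2),0.056)[:,:2].astype(np.float32); print('hob',cv2.minAreaRect(P*1000))
print(p[238,163],p[232:246,150:176].mean(2).astype(int))
print('depth',withdepth(c,[[163,238],[307,165],[260,200],[315,265]],[d[238,163],d[165,307],d[200,260],d[265,315]]))
```

```text
scr ((474.87298583984375, -19.275753021240234), (154.1309356689453, 40.44090270996094), 13.022047996520996)
673 [0.4582, -0.022]
axis [-0.9857, -0.1686] -170.29224755134047 -0.5416852288625628 -0.3467211755417515
tray ((482.6694030761719, -331.58831787109375), (198.56033325195312, 156.5059051513672), 7.617059230804443)
hob ((546.2906494140625, -19.183883666992188), (507.3955993652344, 288.7538757324219), 0.39657190442085266)
[19 17 18] [[102 102 101  99  95  79  56  32  16  10  12  13  12  10  12  15  19  31
   46  59  64  58  57  61  69  91]
 [100  99  99  93  79  53  28  14  13  12  11  12  13  13  12  12  13  15
   28  46  63  67  57  57  65  80]
 [ 93  93  89  74  50  27  13  11  13   8  12  12  13  13  12  13  15  15
   16  29  60  85  66  53  59  72]
 [ 72  73  72  58  32  13  13  12  13  12  11  12  13  15  13  15  15  15
   14  18  54  88  73  52  56  69]
 [ 58  58  54  38  21  10  12  14  13  14  13  12  15  14  15  15  16  17
   17  17  38  71  76  58  55  64]
 [ 56  52  41  25  14  12  12  12  13  14  16  16  15  17  16  17  18  18
   19  18  23  59  83  62  52  65]
 [ 57 
[... 329 characters left out ...]
2  37  17   6   7   9   9   7  10  12  16  17  20  21  23  24  26
   25  22  38  77  90  64  54  60]
 [ 59  56  42  20   8   4   6   4   5   6   9   9  12  18  20  24  23  23
   24  21  41  75  76  58  57  59]
 [ 58  54  44  26   8   5   6   5   6   5   6   6   8  10  13  15  15  14
   16  17  40  62  55  50  57  60]
 [ 60  57  49  34  17   7   4   7   4   6   6   5   6   6   8   9   8   9
   10  25  47  55  47  51  60  62]
 [ 62  61  56  44  31  17   6   6   4   5   5   3   7   7   7   8   8  11
   22  39  51  50  50  59  63  63]]
depth [[ 0.4923809   0.33941187  0.03338109]
 [ 0.66069105 -0.02104656  0.09393092]
 [ 0.58213164  0.09376215  0.05802111]
 [ 0.42267294 -0.03677618  0.07563401]]
```

```bash
python3 -m crank '[[[-0.039,-0.0436,0],[0,0,0],0.0854],[[-0.039,-0.0436,0],[0,0,0],0.0854],[[-0.039,-0.0436,0],[0,0,0],0.0854],[[-0.039,-0.0436,0],[0,0,0],0.0854],[[-0.039,-0.0436,0],[0,0,0],0.0854],[[-0.039,-0.0436,0],[0,0,0],0.0854],[[-0.039,-0.0436,0],[0,0,0],0.0854],[[-0.039,-0.0436,0],[0,0,0],0.0854],[[-0.039,-0.0436,0],[0,0,0],0.0854],[[-0.039,-0.0436,0],[0,0,0],0.0854]]' 20 && python3 -m crank '[[[-0.039,-0.0436,0],[0,0,0],0.0854],[[0,0,0],[0,0,-9.5],0.0854],[[0,0,0],[0,0,-9.5],0.0854],[[0,0,0],[0,0,-9.5],0.06],[[0,0,0],[0,0,-9.5],0.04],[[0,0,0],[0,0,0],0.04]]'
cat > st.py <<'E'
from h import *
from scipy.spatial.transform import Rotation as Ro
def tool():
    o=bot.get_obs(); q=o['tool_rot']; r=Ro.from_quat([q[1],q[2],q[3],q[0]]); return o,np.array(o['eef_pos']),r.as_matrix()
def show():
    o,p,R=tool(); print('t',round(o['t'],2),'p',np.round(p,4),'psi',round(np.degrees(np.arctan2(R[1,0],R[0,0])),2),'tz',np.round(R[:,2],3),'q7',round(o['q'][6],2),'w',round(o['gripper_width'],3),'F',np.round(o['contact_force'],1))
def to(target,psi=None):
    # shift in present tool axes, and turn (about tool) to upright with yaw psi
    o,p,R=tool(); print('shift',np.round(R.T@(np.array(target)-p),4))
    if psi is not None:
        a=np.radians(psi); G=np.array([[np.cos(a),np.sin(a),0],[np.sin(a),-np.cos(a),0],[0,0,-1]]); print('turn',np.round(np.degrees(Ro.from_matrix(R.T@G).as_rotvec()),2))
E
python3 - <<'E'
from st import *
show(); snap('wrist','w1')
E
```

```text
t: 1.4
eef_pos: [0.456, 0.0347, 0.2454]
tool_rot: [0.0, 0.233, 0.973, 0.0]
contact_force: [1.6, 0.5, -0.2]
gripper_width: 0.999
t: 2.15
eef_pos: [0.4708, -0.02, 0.2452]
tool_rot: [-0.0, -0.096, 0.995, 0.0]
contact_force: [0.4, 0.3, 0.5]
gripper_width: 0.463
t 2.15 p [ 0.4708 -0.02    0.2452] psi -169.01 tz [-0.  0. -1.] q7 1.73 w 0.463 F [0.4 0.3 0.5]
```

View pics/w1.png

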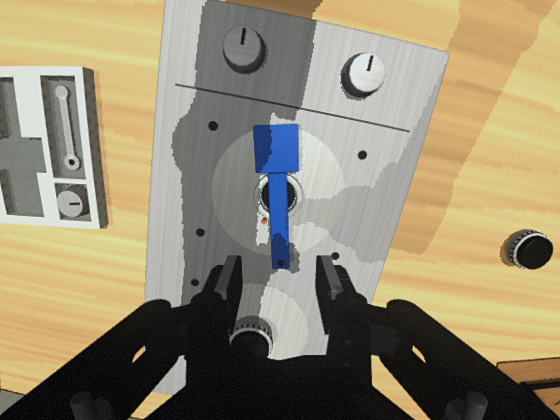

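The scraper is fully visible in the wrist view: blade at (276,148), handle end at (280,265), ring centre near (279,193). I'll measure it, and the tray and head as well.

```bash
cat > scr.py <<'E'
from h import *
def scraper(f,ztop_h,ztop_b,ref):
    p,d,c=load(f); hsv=cv2.cvtColor(p,cv2.COLOR_RGB2HSV)
    m=((hsv[:,:,0]>100)&(hsv[:,:,0]<128)&(hsv[:,:,1]>130)&(hsv[:,:,2]>50)).astype(np.uint8)
    n,l,s,_=cv2.connectedComponentsWithStats(m); i=1+np.argmax(s[1:,4]); ys,xs=np.nonzero(l==i); print('px',s[i])
    Q=plane(c,np.c_[xs,ys],ztop_h)[:,:2]
    a=np.radians(ref)
    for _ in range(4):
        u=np.array([np.cos(a),np.sin(a)]); v=np.array([-u[1],u[0]]); S=Q@u; T=Q@v
        lo=np.percentile(S,0.3); b=np.arange(lo+.012,lo+.095,.004)
        mid=[(T[(S>=x)&(S<x+.004)].max()+T[(S>=x)&(S<x+.004)].min())/2 for x in b]
        k=np.polyfit(b+.002,mid,1); a+=np.arctan(k[0])
    wid=[np.ptp(T[(S>=x)&(S<x+.004)]) for x in b]
    print('angle',np.degrees(a),'S',S.min(),S.max(),'w',np.round(np.median(wid),4))
    tm=np.median(mid); Smid=S.min()+.084
    M=u*Smid+v*tm; print('mid from handle end',np.round(M,4),' from blade end',np.round(u*(S.max()-.074)+v*tm,4)); return M,np.degrees(a)
E
python3 - <<'E'
from scr import *
scraper('w1',.078,.076,-169); scraper('top0',.078,.076,-169)
p,d,c=load('w1')
P=plane(c,[[279,193]],.068); print(P, proj(c,[[.4713,-.0197,.068]]))
cv2.imwrite('pics/z3.png',cv2.resize(p[110:280,190:370],None,fx=3.3,fy=3.3,interpolation=3)[:,:,::-1])
for uv in [(276,148),(277,230),(210,200)]: print(uv,withdepth(c,[uv],[d[uv[1],uv[0]]]))
E
```

```text
px [ 253  124   46  145 3770]
angle -166.73402568565317 S -0.535436718242626 -0.37870560334805176 w 0.0185
mid from handle end [ 0.4688 -0.0213]  from blade end [ 0.4701 -0.021 ]
px [297 211  27  66 699]
angle -167.2498267377795 S -0.5365499587420536 -0.38138834450753417 w 0.0157
mid from handle end [ 0.4686 -0.0206]  from blade end [ 0.4714 -0.02  ]
[[ 0.46730681 -0.0199074   0.068     ]] [[278.48569833 196.56273335]]
(276, 148) [[ 0.42056254 -0.03209121  0.07374659]]
(277, 230) [[ 0.50557372 -0.01471697  0.0787551 ]]
(210, 200) [[ 0.49246478 -0.09434041  0.05729389]]
```

View pics/z3.png

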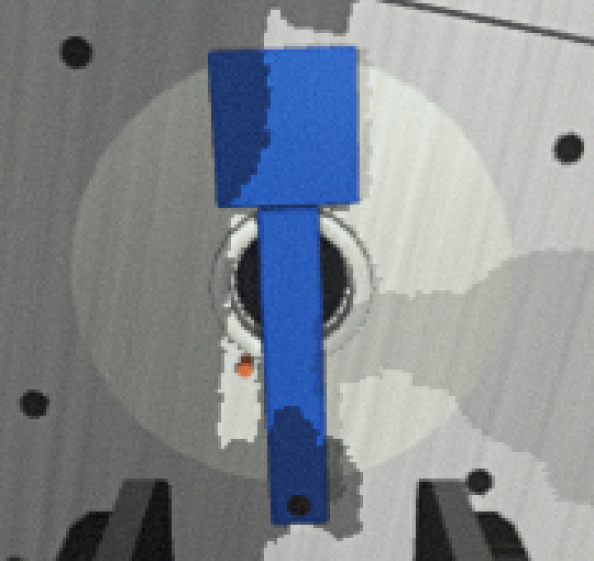

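Run:
```python
from st import *
to([.4695,-.021,.0865],-166.9)
```

```text
shift [ 0.0014 -0.0007  0.1587]
turn [ 0.01 -0.01 -2.22]
```

```bash
python3 -m crank '[[[0.0014,-0.0007,0.04],[0,0,-2.2],0.036],[[0,0,0.045],[0,0,0],0.036],[[0,0,0.04],[0,0,0],0.036],[[0,0,0.025],[0,0,0],0.036],[[0,0,0.0087],[0,0,0],0.036],[[0,0,0],[0,0,0],0.036]]' 20
python3 - <<'E'
from st import *
show(); snap('wrist','w2')
E
```

```text
t: 2.95
eef_pos: [0.4698, -0.0209, 0.0866]
tool_rot: [-0.0, -0.115, 0.993, -0.0]
contact_force: [0.5, 0.3, 0.8]
gripper_width: 0.423
t 2.95 p [ 0.4698 -0.0209  0.0866] psi -166.79 tz [-0. -0. -1.] q7 1.89 w 0.423 F [0.5 0.3 0.8]
```

View pics/w2.png

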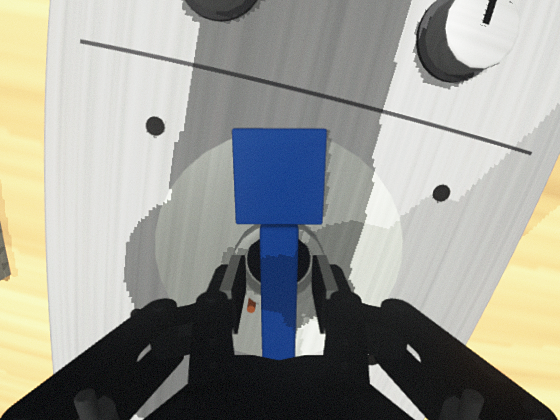

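The handle runs vertically at column 280, centred between the pads (225 and 325), over the ring at row 255. I'll lower 2 mm and close.

```bash
python3 -m crank '[[[0,0,0.002],[0,0,0],0.036],[[0,0,0],[0,0,0],0.026],[[0,0,0],[0,0,0],0.01],[[0,0,0],[0,0,0],0.01],[[0,0,0],[0,0,0],0.01]]' 25; python3 -m crank '[[[0,0,-0.02],[0,0,0],0.01],[[0,0,-0.04],[0,0,0],0.01],[[0,0,0],[0,0,0],0.01]]'
python3 - <<'E'
from st import *
show(); snap('wrist','w3'); to([.47,-.33,.15])
E
```

```text
t: 3.62
eef_pos: [0.4701, -0.0209, 0.0852]
tool_rot: [0.0, -0.116, 0.993, 0.0]
contact_force: [-1.6, 0.3, 7.1]
gripper_width: 0.229
t: 4.0
eef_pos: [0.4717, -0.0209, 0.147]
tool_rot: [0.003, -0.116, 0.993, 0.0]
contact_force: [0.6, -0.0, -1.0]
gripper_width: 0.224
t 4.0 p [ 0.4717 -0.0209  0.147 ] psi -166.73 tz [ 0.005  0.001 -1.   ] q7 1.84 w 0.224 F [ 0.6 -0.  -1. ]
shift [ 0.0716 -0.3008 -0.0046]
```

View pics/w3.png

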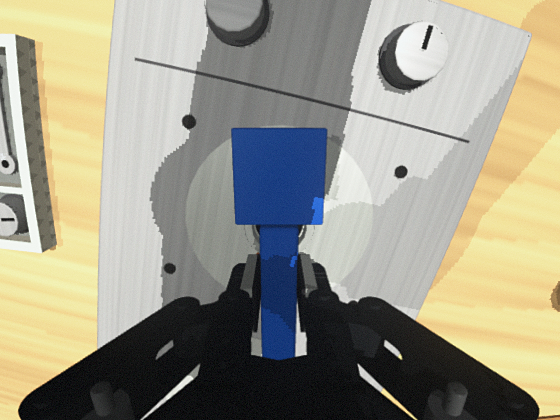

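```bash
python3 -m crank '[[[0.004,-0.052,-0.017],[0,0,0],0.01],[[0.004,-0.052,-0.017],[0,0,0],0.01],[[0.004,-0.052,-0.017],[0,0,0],0.01],[[0.004,-0.052,-0.017],[0,0,0],0.01],[[0.004,-0.052,-0.017],[0,0,0],0.01],[[0.004,-0.052,-0.017],[0,0,0],0.01],[[0,0,0],[0,0,0],0.01]]'
python3 - <<'E'
from st import *
from scr import scraper
show(); snap('wrist','w4')
M,a=scraper('w3',.140,.138,-167)
E
```

```text
t: 4.92
eef_pos: [0.5171, -0.3353, 0.2466]
tool_rot: [-0.0, -0.112, 0.994, -0.002]
contact_force: [-1.5, 0.7, -1.0]
gripper_width: 0.226
t 4.92 p [ 0.5171 -0.3353  0.2466] psi -167.1 tz [ 0.    -0.003 -1.   ] q7 2.44 w 0.226 F [-1.5  0.7 -1. ]
px [  232   128    95   232 13612]
angle -167.03584951384934 S -0.5120421427301675 -0.3808138933941913 w 0.0189
mid from handle end [ 0.4454 -0.0269]  from blade end [ 0.4715 -0.0209]
```

View pics/w4.png

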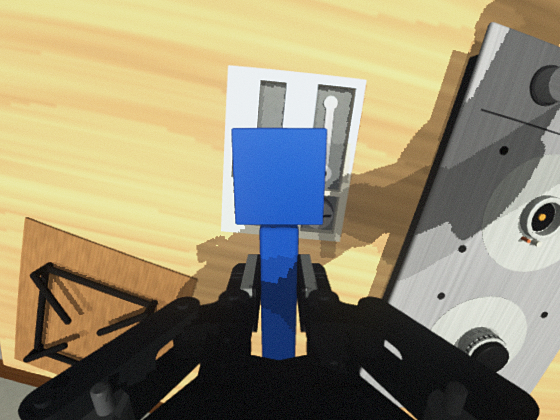

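The tray outline is visible with corners near (230,66), (365,80), (339,240) and (221,231), and the scraper is still straight in the grip.

Run:
```python
from h import *
p,d,c=load('w4')
cv2.imwrite('pics/z4.png',cv2.resize(p[55:250,210:380],None,fx=3,fy=3,interpolation=3)[:,:,::-1])
P=plane(c,[[230,66],[365,80],[339,240],[221,231]],.022)[:,:2]*1000
print(P.round(1), [np.linalg.norm(P[i]-P[i-1]).round(1) for i in range(4)])
# predicted by top estimate
for C,a in [((491.1,-356.7),7.6)]:
    a=np.radians(a);R=np.array([[np.cos(a),-np.sin(a)],[np.sin(a),np.cos(a)]])
    L=np.array([[-104,-52],[-104,104],[94,104],[94,-52],[-92,15],[-92,-15]]); W=L@R.T+C
    print(proj(c,np.c_[W,np.full(6,22)]/1000).round(1)); 
    ct=load('top0')[2]; print(proj(ct,np.c_[W,np.full(6,22)]/1000).round(1))
```

```text
[[ 394.7 -419.3]
 [ 374.7 -267.9]
 [ 568.8 -242.4]
 [ 590.9 -395.7]] [np.float64(197.6), np.float64(152.7), np.float64(195.7), np.float64(154.9)]
[[227.6  65.6]
 [365.6  79.7]
 [339.5 241.4]
 [220.9 231.1]
 [286.3  82.5]
 [259.8  80. ]]
[[464.6 272.4]
 [405.3 282.1]
 [392.4 204.6]
 [451.1 195.9]
 [438.6 271.8]
 [449.9 270. ]]
```

View pics/z4.png

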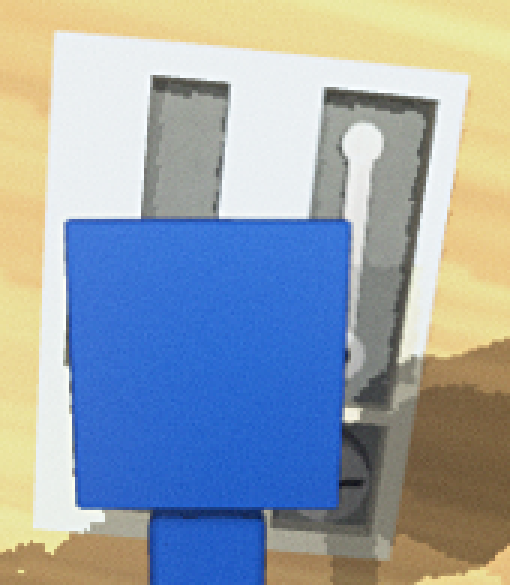

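```bash
python3 -m crank '[[[0,0,0.008],[0,0,10.3],0.01],[[0,0,0],[0,0,10.3],0.01],[[0,0,0],[0,0,10.3],0.01],[[0,0,0],[0,0,10.3],0.01],[[0,0,0],[0,0,10.3],0.01],[[0,0,0],[0,0,10.3],0.01],[[0,0,0],[0,0,10.3],0.01],[[0,0,0],[0,0,10.3],0.01],[[0,0,0],[0,0,10.3],0.01]]' && python3 -m crank '[[[0,0,0],[0,0,10.3],0.01],[[0,0,0],[0,0,10.3],0.01],[[0,0,0],[0,0,10.3],0.01],[[0,0,0],[0,0,10.3],0.01],[[0,0,0],[0,0,10.3],0.01],[[0,0,0],[0,0,10.3],0.01],[[0,0,0],[0,0,10.3],0.01],[[0,0,0],[0,0,10.3],0.01],[[0,0,0],[0,0,10.3],0.01],[[0,0,0],[0,0,0],0.01]]'
python3 - <<'E'
from st import *
show(); to([.491,-.357,.06],7.6)
E
```

```text
t: 6.1
eef_pos: [0.5178, -0.3278, 0.2369]
tool_rot: [-0.002, 0.64, 0.768, 0.0]
contact_force: [-0.2, 0.4, -1.0]
gripper_width: 0.22
t: 7.35
eef_pos: [0.5179, -0.3283, 0.2368]
tool_rot: [-0.001, 0.998, 0.07, -0.001]
contact_force: [1.0, -0.4, 0.5]
gripper_width: 0.228
t 7.35 p [ 0.5179 -0.3283  0.2368] psi 8.03 tz [-0.003  0.001 -1.   ] q7 -0.33 w 0.228 F [ 1.  -0.4  0.5]
shift [-0.0302  0.0249  0.1768]
turn [-0.09  0.14  0.43]
```

```bash
python3 -m crank '[[[-0.03,0.0249,0.0],[-0.1,0.1,0.4],0.01],[[0,0,0.05],[0,0,0],0.01],[[0,0,0.05],[0,0,0],0.01],[[0,0,0.05],[0,0,0],0.01],[[0,0,0.027],[0,0,0],0.01],[[0,0,0],[0,0,0],0.01],[[0,0,0],[0,0,0],0.01]]'
python3 - <<'E'
from st import *
show(); snap('wrist','w5'); snap('top','t5');to([.491,-.357,.026],7.6)
p=load('t5')[0]; cv2.imwrite('pics/z5.png',cv2.resize(p[180:300,370:490],None,fx=4,fy=4,interpolation=3)[:,:,::-1])
E
```

```text
t: 8.22
eef_pos: [0.4925, -0.3594, 0.0626]
tool_rot: [0.001, 0.998, 0.066, 0.001]
contact_force: [0.3, -0.5, 0.2]
gripper_width: 0.225
t 8.22 p [ 0.4925 -0.3594  0.0626] psi 7.58 tz [ 0.003 -0.002 -1.   ] q7 -0.12 w 0.225 F [ 0.3 -0.5  0.2]
shift [-0.0016 -0.003   0.0371]
turn [ 0.18 -0.21 -0.06]
```

View pics/w5.png

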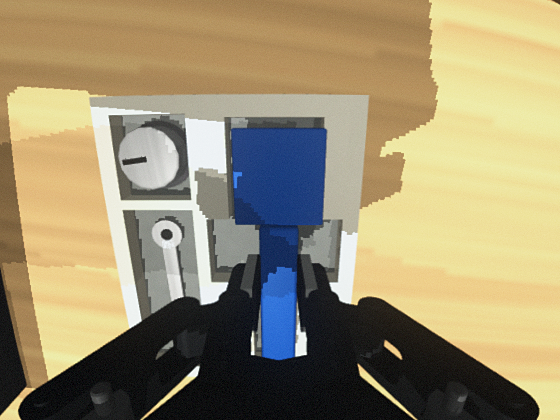

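View pics/z5.png

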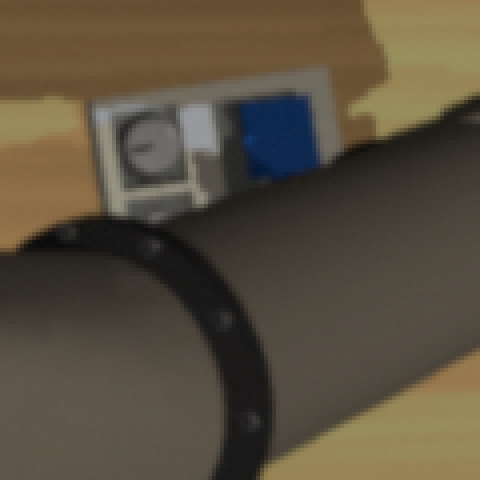

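The blade hangs over its bay: bay edges at columns 226 and 324, blade at 232–327. I'll check the predicted edges against this.

Run:
```python
from h import *
p,d,c=load('w5')
cv2.imwrite('pics/z6.png',cv2.resize(p[85:300,190:380],None,fx=3,fy=3,interpolation=3)[:,:,::-1])
a=np.radians(7.6);R=np.array([[np.cos(a),-np.sin(a)],[np.sin(a),np.cos(a)]])
L=np.array([[82,28],[82,-28],[22,42],[22,-42],[94,-52],[94,104],[-22,-42]]); W=L@R.T+(491,-356.7)
for l,u in zip(L,proj(c,np.c_[W,np.full(7,22)]/1000)): print(l,u.round(1),((u-[190,85])*3).round())
```

```text
[82 28] [223.  115.9] [99. 93.]
[ 82 -28] [323.4 115.7] [400.  92.]
[22 42] [205.7 218.1] [ 47. 399.]
[ 22 -42] [342.  217.9] [456. 399.]
[ 94 -52] [367.7  93.4] [533.  25.]
[ 94 104] [88.2 96.4] [-305.   34.]
[-22 -42] [337.5 280.9] [443. 588.]
```

View pics/z6.png

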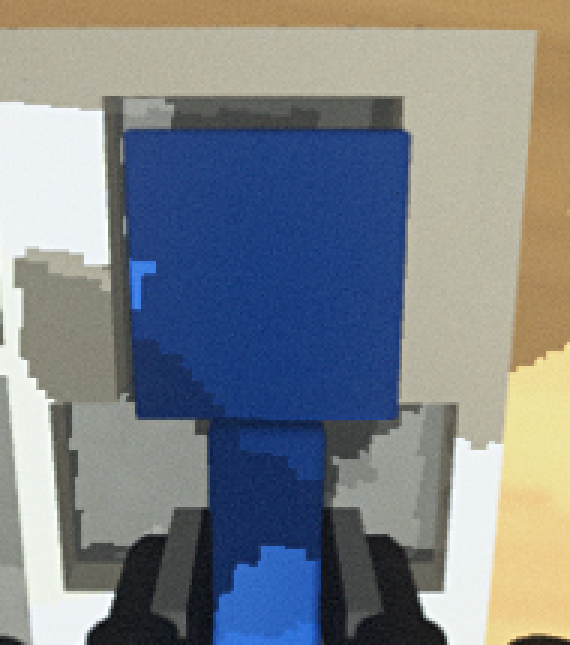

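```bash
python3 -m crank '[[[-0.0025,-0.0022,0.01],[0.2,-0.2,0],0.01],[[0,0,0.012],[0,0,0],0.01],[[0,0,0.01],[0,0,0],0.01],[[0,0,0.003],[0,0,0],0.01],[[0,0,0.0012],[0,0,0],0.01],[[0,0,0],[0,0,0],0.01]]'
python3 - <<'E'
from st import *
show()
E
```

```text
t: 9.07
eef_pos: [0.4894, -0.3575, 0.0255]
tool_rot: [-0.001, 0.998, 0.065, -0.001]
contact_force: [0.2, 0.5, -1.1]
gripper_width: 0.224
t 9.07 p [ 0.4894 -0.3575  0.0255] psi 7.47 tz [-0.002  0.001 -1.   ] q7 -0.09 w 0.224 F [ 0.2  0.5 -1.1]
```

```bash
python3 -m crank '[[[0,0,0.001],[0,0,0],0.01],[[0,0,0],[0,0,0],0.01]]'; python3 -m crank '[[[0,0,0],[0,0,0],0.026],[[0,0,0],[0,0,0],0.034],[[0,0,0],[0,0,0],0.034],[[0,0,-0.02],[0,0,0],0.034],[[0,0,-0.05],[0,0,0],0.034],[[0,0,-0.06],[0,0,0],0.05],[[0,0,-0.05],[0,0,0],0.06],[[0,0,0],[0,0,0],0.0854]]'
python3 - <<'E'
from st import *
show(); snap('wrist','w7')
E
```

```text
t: 9.32
eef_pos: [0.4895, -0.3576, 0.0253]
tool_rot: [-0.001, 0.998, 0.065, -0.0]
contact_force: [-1.4, 1.5, 6.4]
gripper_width: 0.221
t: 10.32
eef_pos: [0.4907, -0.3598, 0.2096]
tool_rot: [0.002, 0.998, 0.065, 0.002]
contact_force: [0.5, -0.3, -0.3]
gripper_width: 0.888
t 10.32 p [ 0.4907 -0.3598  0.2096] psi 7.43 tz [ 0.005 -0.003 -1.   ] q7 -0.25 w 0.888 F [ 0.5 -0.3 -0.3]
```

View pics/w7.png

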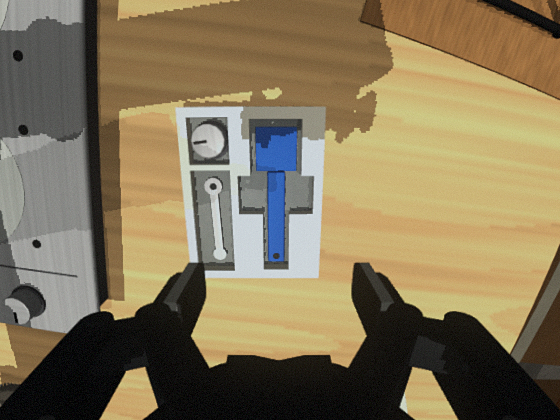

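The scraper lies flat in its pocket, blade in the wide bay (275,148), handle in the slot, released. Next, over the bare burner to see the ring and pins.

```bash
python3 -m crank '[[[0.0034,-0.0486,-0.006],[0,0,0],0.0854],[[0.0034,-0.0486,-0.006],[0,0,0],0.0854],[[0.0034,-0.0486,-0.006],[0,0,0],0.0854],[[0.0034,-0.0486,-0.006],[0,0,0],0.0854],[[0.0034,-0.0486,-0.006],[0,0,0],0.0854],[[0.0034,-0.0486,-0.006],[0,0,0],0.0854],[[0.0034,-0.0486,-0.006],[0,0,0],0.0854],[[0,0,0],[0,0,0],0.0854],[[0,0,0],[0,0,0],0.0854]]'
python3 - <<'E'
from st import *
show(); snap('wrist','w8')
p=load('w8')[0]; cv2.imwrite('pics/z8.png',cv2.resize(p[120:300,180:380],None,fx=3,fy=3,interpolation=3)[:,:,::-1])
E
```

```text
t: 11.5
eef_pos: [0.4684, -0.0174, 0.2466]
tool_rot: [-0.001, 0.998, 0.065, -0.001]
contact_force: [-1.0, -0.9, 0.1]
gripper_width: 0.998
t 11.5 p [ 0.4684 -0.0174  0.2466] psi 7.5 tz [-0.003  0.001 -1.   ] q7 -0.95 w 0.998 F [-1.  -0.9  0.1]
```

View pics/z8.png

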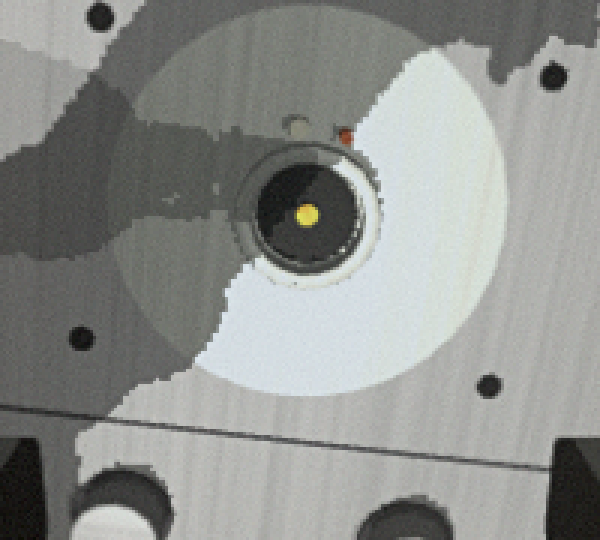

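View pics/w8.png

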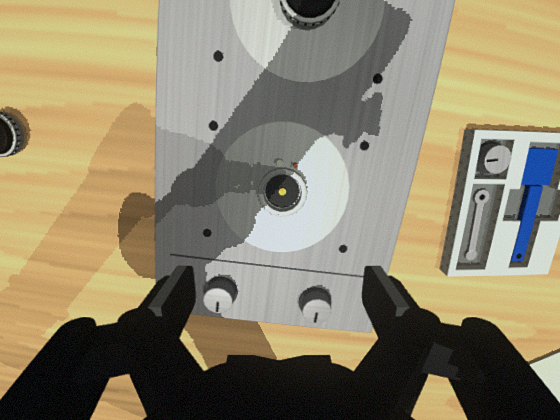

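Run:
```python
from h import *
p,d,c=load('w8')
z=cv2.resize(p[140:235,230:335],None,fx=6,fy=6,interpolation=cv2.INTER_CUBIC).copy()
t=np.linspace(0,2*np.pi,60)
C=(.4713,-.0197)
for r,col in((.0205,(255,0,0)),(.027,(0,255,0))):
    u=proj(c,np.c_[C[0]+r*np.cos(t),C[1]+r*np.sin(t),np.full(60,.068)])
    for q in u: cv2.circle(z,tuple(int(v) for v in ((q-[230,140])*6+2.5)),1,col,-1)
cv2.imwrite('pics/z9.png',z[:,:,::-1])
```

```text
(no output)
```

View pics/z9.png

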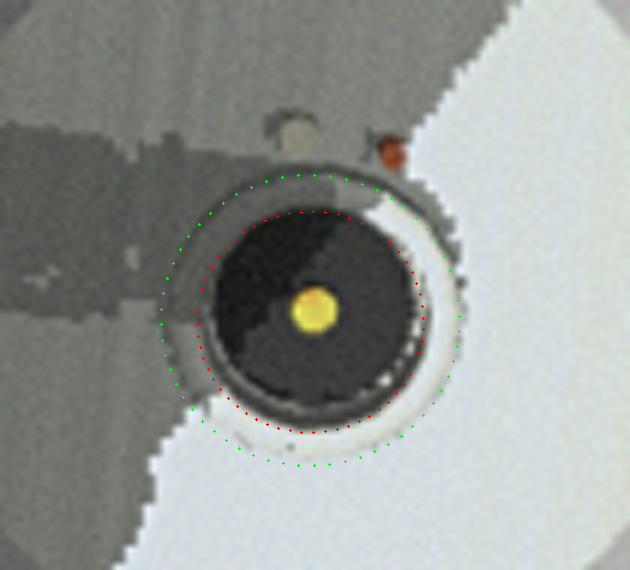

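```bash
python3 -m crank '[[[0.006,-0.0441,0],[0,0,0],0.0854],[[0.006,-0.0441,0],[0,0,0],0.0854],[[0.006,-0.0441,0],[0,0,0],0.0854],[[0.006,-0.0441,0],[0,0,0],0.0854],[[0.006,-0.0441,0],[0,0,0],0.0854],[[0.006,-0.0441,0],[0,0,0],0.0854],[[0.006,-0.0441,0.02],[0,0,0],0.0854],[[0.006,-0.0441,0.04],[0,0,0],0.0854],[[0,0,0.03],[0,0,0],0.0854],[[0,0,0],[0,0,0],0.0854]]'
python3 - <<'E'
from st import *
show(); snap('wrist','w10')
p=load('w10')[0]; cv2.imwrite('pics/z10.png',p[:,:,::-1])
E
```

```text
t: 12.8
eef_pos: [0.4703, 0.3366, 0.1554]
tool_rot: [0.001, 0.998, 0.064, -0.003]
contact_force: [0.6, -1.0, 0.5]
gripper_width: 0.998
t 12.8 p [0.4703 0.3366 0.1554] psi 7.32 tz [-0.005 -0.003 -1.   ] q7 -1.42 w 0.998 F [ 0.6 -1.   0.5]
```

View pics/z10.png

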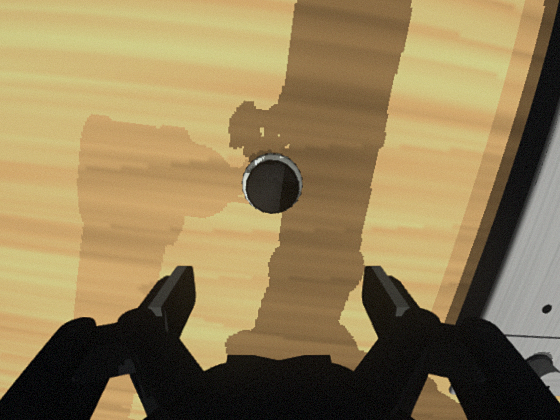

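```bash
cat > ov.py <<'E'
from h import *
def ov(f,C,circs,box,k,out):
    p,d,c=load(f); x0,y0,x1,y1=box
    z=cv2.resize(p[y0:y1,x0:x1],None,fx=k,fy=k,interpolation=cv2.INTER_CUBIC).copy()
    t=np.linspace(0,2*np.pi,60)
    for r,h,col in circs:
        u=proj(c,np.c_[C[0]+r*np.cos(t),C[1]+r*np.sin(t),np.full(60,h)])
        for q in u: cv2.circle(z,tuple(int(v) for v in ((q-[x0,y0])*k+k/2-.5)),1,col,-1)
    cv2.imwrite('pics/%s.png'%out,z[:,:,::-1])
E
python3 - <<'E'
from ov import *
p,d,c=load('w10')
g=p.max(2); m=np.zeros_like(g); m[140:230,230:315]=(g[140:230,230:315]<75)
n,l,s,ce=cv2.connectedComponentsWithStats(m); i=1+np.argmax(s[1:,4]); print(s[i],ce[i])
k=max(cv2.findContours((l==i).astype(np.uint8),0,1)[0],key=cv2.contourArea); e=cv2.fitEllipse(k); print(e)
C=plane(c,[e[0]],.030)[0]; print(C)
ov('w10',C,[(.024,.031,(255,0,0)),(.028,.022,(0,255,0))],(220,135,325,235),6,'z11')
E
```

```text
[ 246  160   54   54 2255] [272.14767184 186.34988914]
((272.1622314453125, 186.3408660888672), (52.12534713745117, 53.29581832885742), 143.07107543945312)
[0.49124412 0.34479247 0.03      ]
```

View pics/z11.png

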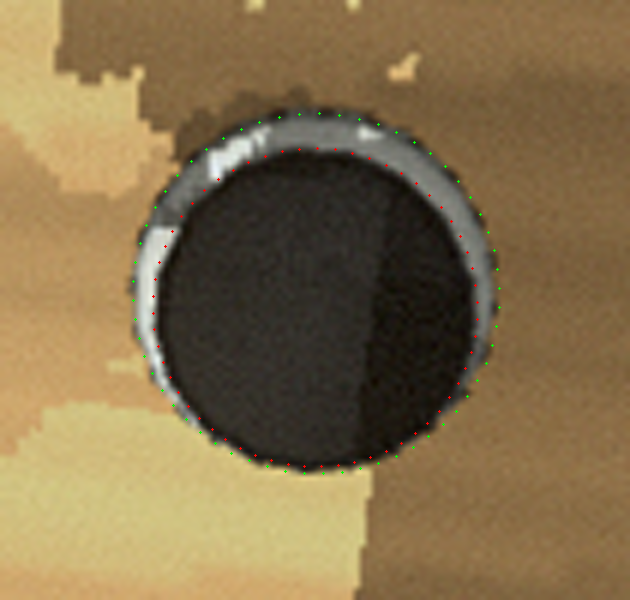

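Run:
```python
from st import *
to([.4912,.3447,.05],7.5)
```

```text
shift [ 0.021  -0.0055  0.1071]
turn [ 0.02  0.15 -0.23]
```

```bash
python3 -m crank '[[[0.021,-0.0055,0.02],[0,0.15,-0.2],0.0854],[[0,0,0.045],[0,0,0],0.08],[[0,0,0.03],[0,0,0],0.075],[[0,0,0.012],[0,0,0],0.07],[[0,0,0],[0,0,0],0.07],[[0,0,0],[0,0,0],0.07]]'
python3 - <<'E'
from st import *
show(); snap('wrist','w12'); to([.4912,.3447,.018],7.5)
E
```

```text
t: 13.6
eef_pos: [0.4918, 0.3475, 0.0522]
tool_rot: [-0.002, 0.998, 0.067, 0.001]
contact_force: [0.4, -0.1, 0.1]
gripper_width: 0.818
t 13.6 p [0.4918 0.3475 0.0522] psi 7.65 tz [ 0.003  0.003 -1.   ] q7 -1.33 w 0.818 F [ 0.4 -0.1  0.1]
shift [-0.0009  0.003   0.034 ]
turn [-0.16 -0.17  0.17]
```

View pics/w12.png

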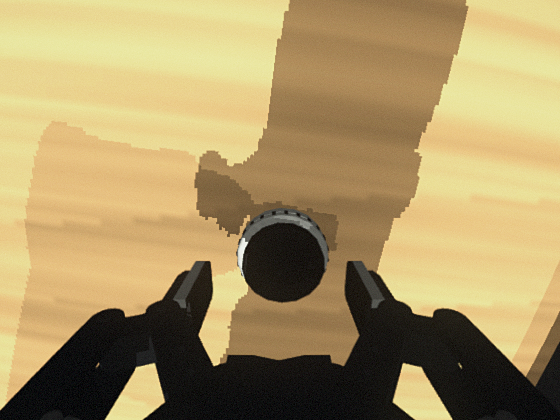

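The head is at (284,257), and 3 mm sideways brings it between the pads (columns 210 and 346).

```bash
python3 -m crank '[[[-0.0009,0.003,0.008],[-0.15,-0.15,0.15],0.07],[[0,0,0.014],[0,0,0],0.07],[[0,0,0.012],[0,0,0],0.068],[[0,0,0],[0,0,0],0.066],[[0,0,0],[0,0,0],0.066]]'
python3 - <<'E'
from st import *
show(); snap('wrist','w13'); to([.4912,.3447,.018],7.5)
E
```

```text
t: 14.28
eef_pos: [0.4903, 0.3441, 0.0164]
tool_rot: [0.001, 0.998, 0.066, -0.001]
contact_force: [0.9, 0.4, 0.6]
gripper_width: 0.774
t 14.28 p [0.4903 0.3441 0.0164] psi 7.52 tz [-0.002 -0.001 -1.   ] q7 -1.29 w 0.774 F [0.9 0.4 0.6]
shift [ 0.0009 -0.0003 -0.0013]
turn [0.05 0.07 0.03]
```

View pics/w13.png

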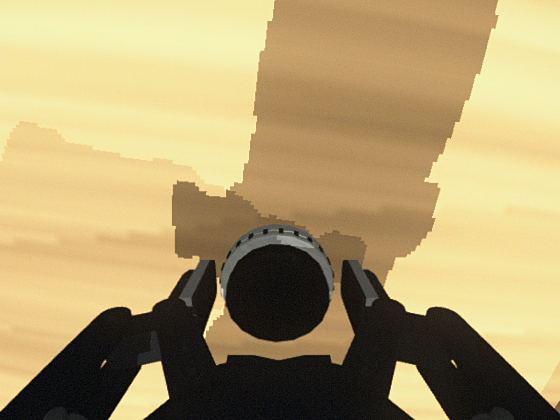

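The head is centred at (278,285) between the pads. Closing gently.

```bash
python3 -m crank '[[[0.0009,0,-0.0013],[0,0,0],0.064],[[0,0,0],[0,0,0],0.061],[[0,0,0],[0,0,0],0.058],[[0,0,0],[0,0,0],0.055],[[0,0,0],[0,0,0],0.05],[[0,0,0],[0,0,0],0.05],[[0,0,0],[0,0,0],0.05]]' 30 && python3 -m crank '[[[0,0,-0.003],[0,0,0],0.05],[[0,0,-0.007],[0,0,0],0.05],[[0,0,-0.015],[0,0,0],0.05],[[0,0,-0.025],[0,0,0],0.05],[[0,0,-0.03],[0,0,0],0.05],[[0,0,-0.03],[0,0,0],0.05],[[0,0,-0.015],[0,0,0],0.05],[[0,0,-0.005],[0,0,0],0.05],[[0,0,0],[0,0,0],0.05]]'
python3 - <<'E'
from st import *
show(); snap('wrist','w14'); to([.4717,-.0204,.15],7.5)
E
```

```text
t: 15.2
eef_pos: [0.4911, 0.3448, 0.0183]
tool_rot: [-0.0, 0.998, 0.066, -0.001]
contact_force: [-2.0, -0.5, 6.0]
gripper_width: 0.642
t: 16.32
eef_pos: [0.4908, 0.3446, 0.1473]
tool_rot: [0.001, 0.998, 0.066, -0.001]
contact_force: [-0.3, 0.8, -1.5]
gripper_width: 0.645
t 16.32 p [0.4908 0.3446 0.1473] psi 7.54 tz [-0.002 -0.001 -1.   ] q7 -1.42 w 0.645 F [-0.3  0.8 -1.5]
shift [-0.0667  0.3592 -0.0024]
turn [0.08 0.16 0.04]
```

View pics/w14.png

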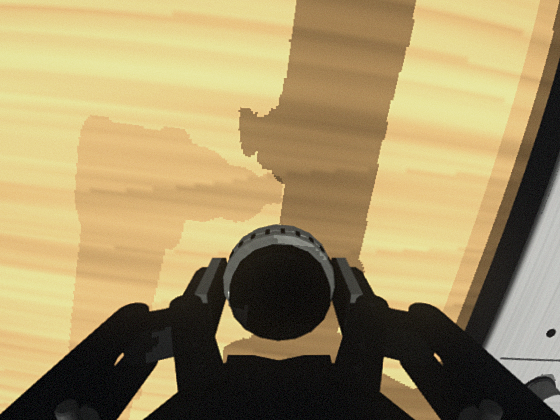

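Run:
```python
from ov import *
C=(.4908,.3446)
ov('w14',C,[(.024,.160,(255,0,0)),(.028,.151,(0,255,0))],(205,210,355,350),4,'z15')
```

```text
(no output)
```

View pics/z15.png

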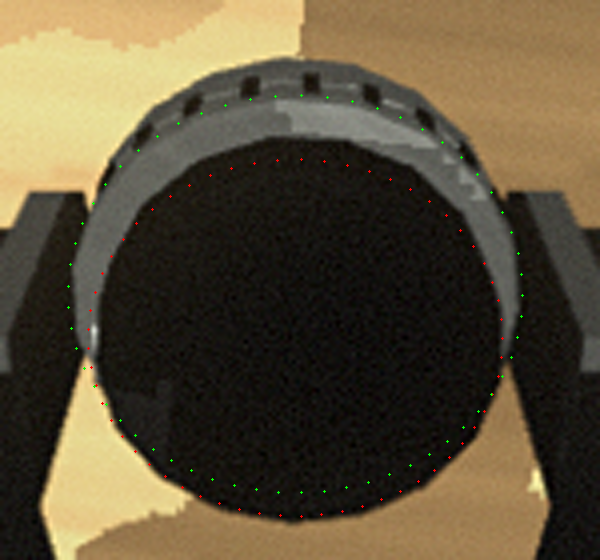

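```bash
python3 -m crank '[[[-0.0019,0.01,0],[0,0,0],0.05],[[-0.0037,0.02,0],[0,0,0],0.05],[[-0.0056,0.03,0],[0,0,0],0.05],[[-0.0056,0.03,0],[0,0,0],0.05],[[-0.0056,0.03,0],[0,0,0],0.05],[[-0.0056,0.03,0],[0,0,0],0.05],[[-0.0056,0.03,0],[0,0,0],0.05],[[-0.0056,0.03,0],[0,0,0],0.05],[[-0.0056,0.03,0],[0,0,0],0.05],[[-0.0056,0.03,0],[0,0,0],0.05]]' && python3 -m crank '[[[-0.0056,0.03,0],[0,0,0],0.05],[[-0.0056,0.03,0],[0,0,0],0.05],[[-0.0037,0.02,0],[0,0,0],0.05],[[-0.0017,0.0092,0],[0,0,0],0.05],[[0,0,0],[0,0,0],0.05],[[0,0,0],[0,0,0],0.05]]'
python3 - <<'E'
from st import *
show(); snap('wrist','w16'); snap('scene','s16'); to([.4717,-.0204,.11],7.5)
p=load('s16')[0]; cv2.imwrite('pics/z16.png',cv2.resize(p[130:280,130:330],None,fx=4,fy=4,interpolation=3)[:,:,::-1])
E
```

```text
t: 17.62
eef_pos: [0.4755, 0.0677, 0.1479]
tool_rot: [0.0, 0.998, 0.065, -0.001]
contact_force: [0.1, 0.8, -0.6]
gripper_width: 0.645
t: 18.38
eef_pos: [0.4718, -0.0197, 0.148]
tool_rot: [0.0, 0.998, 0.066, -0.001]
contact_force: [-1.3, -0.6, -1.4]
gripper_width: 0.639
t 18.38 p [ 0.4718 -0.0197  0.148 ] psi 7.58 tz [-0.002 -0.001 -1.   ] q7 -0.81 w 0.639 F [-1.3 -0.6 -1.4]
shift [-0.0002  0.0008  0.038 ]
turn [0.04 0.12 0.12]
```

View pics/w16.png

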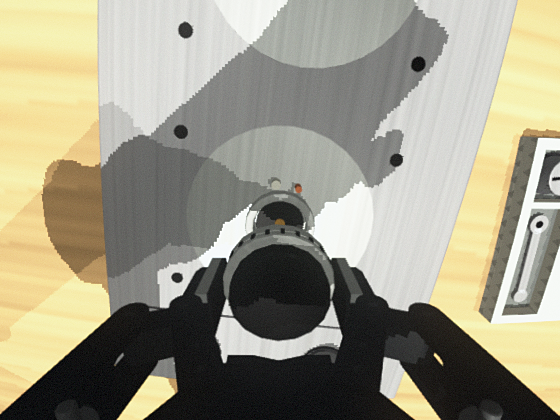

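View pics/z16.png

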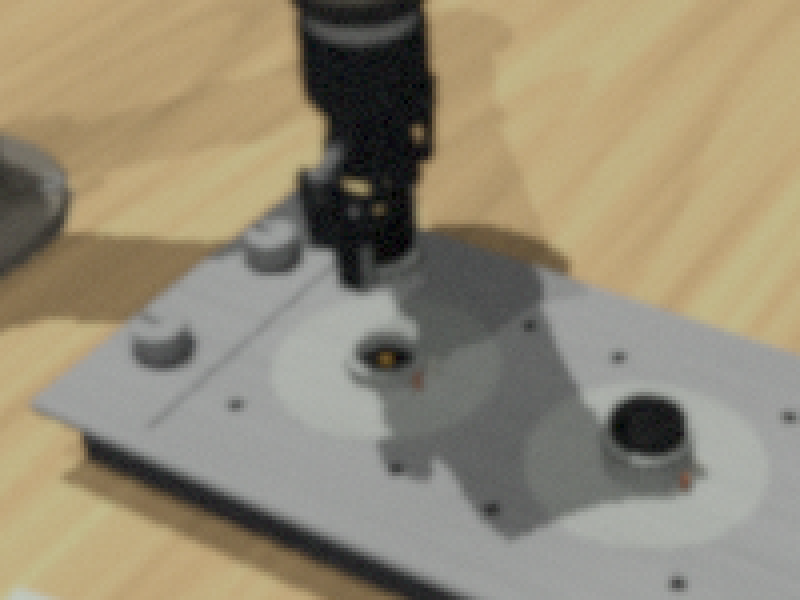

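Run:
```python
from ov import *
ov('s16',(.4717,-.0204),[(.027,.068,(0,255,0)),(.0205,.068,(255,0,0))],(200,195,255,245),10,'a')
ov('w16',(.4717,-.0204),[(.027,.068,(0,255,0)),(.0205,.068,(255,0,0))],(235,170,325,240),6,'b')
a=cv2.imread('pics/a.png');b=cv2.imread('pics/b.png')
z=np.zeros((500,800,3),np.uint8); z[:,:300]=a[:500,100:400]; z[:420,300:]=b[:420,20:520]; cv2.imwrite('pics/z17.png',z)
```

```text
(no output)
```

View pics/z17.png

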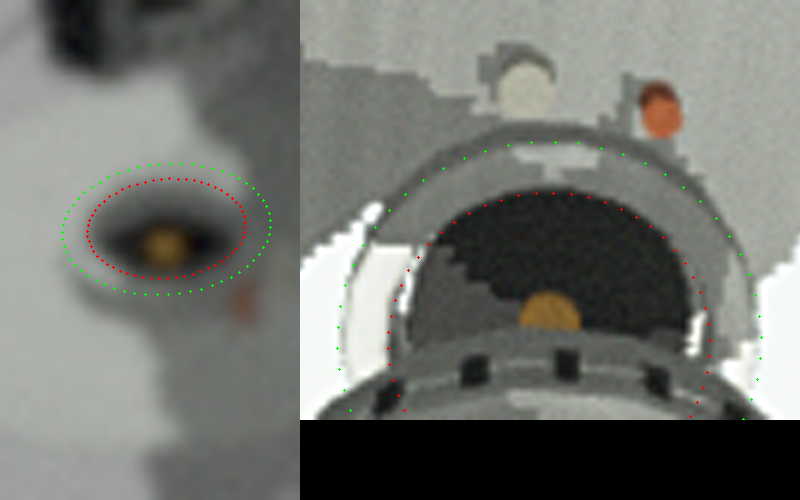

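```bash
python3 -m crank '[[[0,0.0006,0.01],[0,0.1,0.1],0.05],[[0,0,0.018],[0,0,0],0.05],[[0,0,0.016],[0,0,0],0.05],[[0,0,0.01],[0,0,0],0.05],[[0,0,0.004],[0,0,0],0.05],[[0,0,0],[0,0,0],0.05],[[0,0,0],[0,0,0],0.05]]'
python3 - <<'E'
from st import *
show(); snap('wrist','w18'); to([.4717,-.0204,.079],7.5)
E
```

```text
t: 19.35
eef_pos: [0.4723, -0.021, 0.0905]
tool_rot: [0.0, 0.998, 0.065, 0.0]
contact_force: [0.7, 0.5, -1.3]
gripper_width: 0.644
t 19.35 p [ 0.4723 -0.021   0.0905] psi 7.43 tz [ 0.001 -0.001 -1.   ] q7 -0.72 w 0.644 F [ 0.7  0.5 -1.3]
shift [-0.0005 -0.0007  0.0115]
turn [ 0.05 -0.05 -0.07]
```

View pics/w18.png

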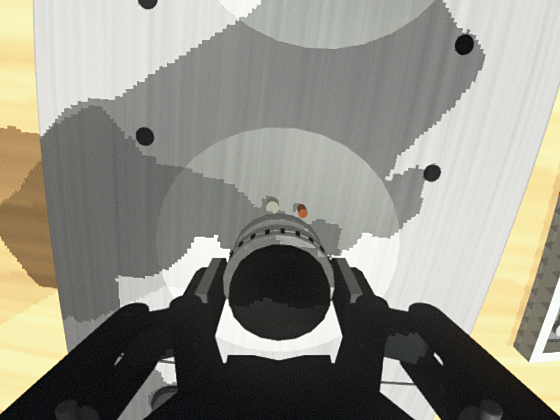

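The head is directly above the cup at (280,290), with both pins clear ahead at (272,206) and (302,210). Lowering in small steps while watching the force.

```bash
python3 -m crank '[[[-0.0004,-0.0004,0.003],[0,0,0],0.05],[[0,0,0.003],[0,0,0],0.05],[[0,0,0],[0,0,0],0.05]]'; python3 -m crank '[[[0,0,0.003],[0,0,0],0.05],[[0,0,0],[0,0,0],0.05]]'; python3 -m crank '[[[0,0,0.002],[0,0,0],0.05],[[0,0,0],[0,0,0],0.05]]'
```

```text
t: 19.77
eef_pos: [0.4713, -0.0206, 0.0839]
tool_rot: [0.0, 0.998, 0.065, -0.0]
contact_force: [-0.1, 0.1, -1.8]
gripper_width: 0.642
t: 20.02
eef_pos: [0.4714, -0.0207, 0.081]
tool_rot: [0.0, 0.998, 0.065, -0.0]
contact_force: [-0.0, -0.1, -2.2]
gripper_width: 0.646
t: 20.27
eef_pos: [0.4714, -0.0207, 0.0791]
tool_rot: [0.0, 0.998, 0.065, -0.0]
contact_force: [-0.6, -1.1, -1.4]
gripper_width: 0.642
```

```bash
python3 -m crank '[[[0,0,0.001],[0,0,0],0.05],[[0,0,0],[0,0,0],0.05]]'; python3 -m crank '[[[0,0,0.001],[0,0,0],0.05],[[0,0,0],[0,0,0],0.05]]'
```

```text
t: 20.52
eef_pos: [0.4716, -0.0207, 0.0783]
tool_rot: [0.0, 0.998, 0.065, 0.0]
contact_force: [-0.7, 0.5, 1.3]
gripper_width: 0.641
t: 20.78
eef_pos: [0.4716, -0.0207, 0.0782]
tool_rot: [-0.0, 0.998, 0.065, 0.0]
contact_force: [-6.5, 2.1, 18.7]
gripper_width: 0.644
```

Contact came at exactly the expected height. I'll ease the push, release, rise and look.

```bash
python3 -m crank '[[[0,0,-0.0008],[0,0,0],0.05],[[0,0,0],[0,0,0],0.054],[[0,0,0],[0,0,0],0.057],[[0,0,0],[0,0,0],0.060],[[0,0,0],[0,0,0],0.066],[[0,0,0],[0,0,0],0.066],[[0,0,0],[0,0,0],0.066]]' 20
python3 - <<'E'
from st import *
show(); snap('wrist','w19')
E
python3 -m crank '[[[0,0,-0.01],[0,0,0],0.066],[[0,0,-0.03],[0,0,0],0.066],[[0,0,-0.05],[0,0,0],0.066],[[0,0,-0.04],[0,0,0],0.066],[[0,0,-0.02],[0,0,0],0.066],[[0,0,0],[0,0,0],0.066]]'
python3 - <<'E'
from st import *
from ov import *
show(); snap('wrist','w20'); snap('scene','s20')
ov('w20',(.4717,-.0206),[(.028,.082,(0,255,0)),(.024,.091,(255,0,0))],(220,150,340,250),6,'z20')
ov('s20',(.4717,-.0206),[(.028,.082,(0,255,0)),(.024,.091,(255,0,0))],(190,185,270,245),8,'z21')
E
```

```text
t: 21.65
eef_pos: [0.4715, -0.0207, 0.078]
tool_rot: [0.0, 0.998, 0.065, 0.0]
contact_force: [-0.6, 0.4, -0.3]
gripper_width: 0.768
t 21.65 p [ 0.4715 -0.0207  0.078 ] psi 7.43 tz [ 0.    -0.001 -1.   ] q7 -0.7 w 0.768 F [-0.6  0.4 -0.3]
t: 22.45
eef_pos: [0.4723, -0.0205, 0.2293]
tool_rot: [0.0, 0.998, 0.065, 0.001]
contact_force: [-0.1, -0.3, -0.8]
gripper_width: 0.771
t 22.45 p [ 0.4723 -0.0205  0.2293] psi 7.45 tz [ 0.003  0.    -1.   ] q7 -0.93 w 0.771 F [-0.1 -0.3 -0.8]
```

View pics/z20.png

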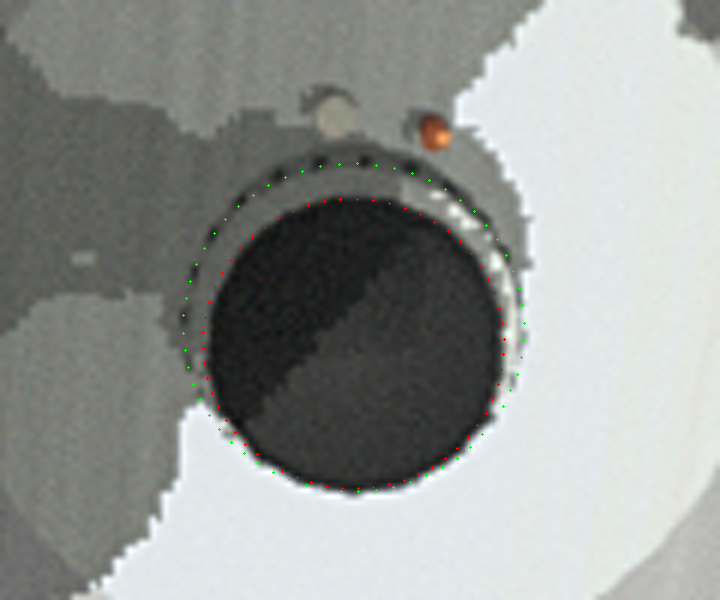

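View pics/z21.png

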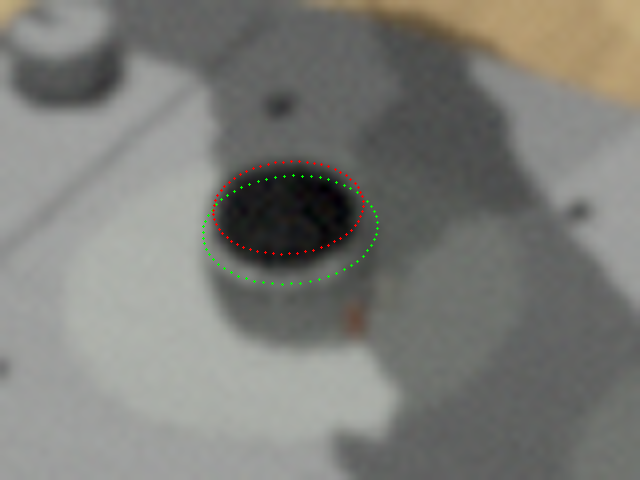

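The head is seated: crown and cap edges match the predicted circles in both views. Before gripping the cap I'll work out from the images where the fingertips stand at this opening.

Run:
```python
from ov import *
from scipy.spatial.transform import Rotation as Ro
p,d,c=load('w20'); 
z=cv2.resize(p[220:360,180:380],None,fx=4,fy=4,interpolation=cv2.INTER_CUBIC).copy()
P0=np.array([.4723,-.0205,.2293]); a=np.radians(7.45); R=np.array([[np.cos(a),np.sin(a),0],[np.sin(a),-np.cos(a),0],[0,0,-1]])
w=.771*.0854/2
for t,col in((.006,(255,0,0)),(.010,(0,255,0)),(.014,(255,255,0)),(.018,(255,0,255))):
    L=np.array([[x,s*w,t] for x in(-.011,.011) for s in(-1,1)])
    for q in proj(c,L@R.T+P0): cv2.circle(z,tuple(int(v) for v in ((q-[180,220])*4+1.5)),3,col,-1)
cv2.imwrite('pics/z22.png',z[:,:,::-1])
dd=d[250:275,205:225]; 
for uv in [(212,262),(215,270),(345,262),(342,270),(347,275),(208,275)]: print(uv,d[uv[1],uv[0]], ((withdepth(c,[uv],[d[uv[1],uv[0]]])-P0)@R).round(4))
```

```text
(212, 262) 0.14318196 [[ 0.0112 -0.0329  0.0003]]
(215, 270) 0.15096922 [[ 0.0036 -0.0332  0.0061]]
(345, 262) 0.1436407 [[0.0109 0.0329 0.0008]]
(342, 270) 0.15153013 [[0.0033 0.0332 0.0067]]
(347, 275) 0.1369101 [[ 0.0081  0.0324 -0.0072]]
(208, 275) 0.13637052 [[ 0.0084 -0.0333 -0.0077]]
```

View pics/z22.png

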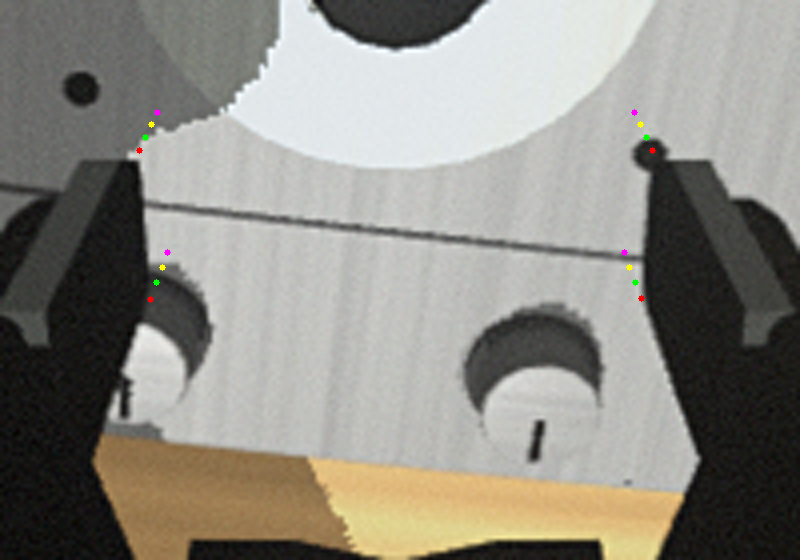

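```bash
python3 -m crank '[[[0,0,0.03],[0,0,0],0.066],[[0,0,0.05],[0,0,0],0.064],[[0,0,0.03],[0,0,0],0.062],[[0,0,0.01],[0,0,0],0.06],[[0,0,0],[0,0,0],0.06],[[0,0,0],[0,0,0],0.06]]'
python3 - <<'E'
from st import *
show(); snap('wrist','w23'); to([.4717,-.0206,.095],7.45)
E
```

```text
t: 23.3
eef_pos: [0.4721, -0.0208, 0.1088]
tool_rot: [0.0, 0.998, 0.065, 0.001]
contact_force: [0.0, 0.0, -0.4]
gripper_width: 0.704
t 23.3 p [ 0.4721 -0.0208  0.1088] psi 7.42 tz [ 0.002 -0.001 -1.   ] q7 -0.77 w 0.704 F [ 0.   0.  -0.4]
shift [-0.0005 -0.0001  0.0139]
turn [ 0.05 -0.1  -0.01]
```

View pics/w23.png

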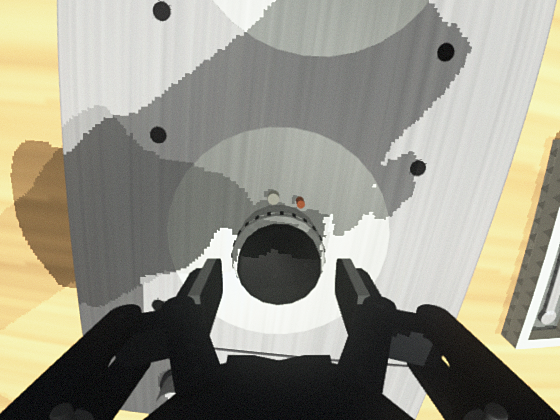

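The cap is centred at (279,263) between the pads (columns 221 and 338). I'll lower until the tips stand just above the crown's top and close gently.

```bash
python3 -m crank '[[[-0.0004,0,0.007],[0,-0.1,0],0.058],[[0,0,0.0065],[0,0,0],0.056],[[0,0,0],[0,0,0],0.054],[[0,0,0],[0,0,0],0.051],[[0,0,0],[0,0,0],0.051]]' 20;  python3 - <<'E'
from st import *
show(); snap('wrist','w24')
E
```

```text
t: 23.98
eef_pos: [0.4712, -0.0208, 0.0946]
tool_rot: [0.0, 0.998, 0.065, -0.001]
contact_force: [-0.5, -1.2, -0.2]
gripper_width: 0.593
t 23.98 p [ 0.4712 -0.0208  0.0946] psi 7.43 tz [-0.001 -0.001 -1.   ] q7 -0.75 w 0.593 F [-0.5 -1.2 -0.2]
```

View pics/w24.png

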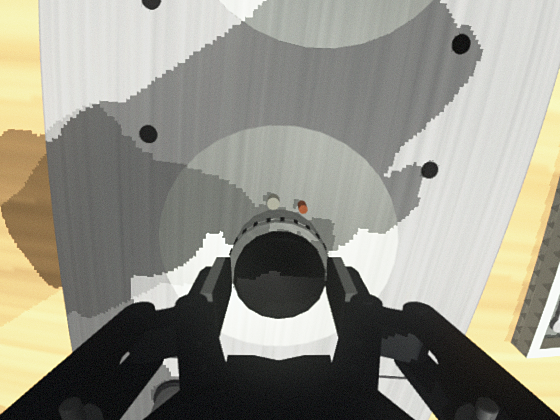

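The opening is 50.6 mm, narrower than the crown and with no contact force, so the pads stand above it. Close and lift slowly.

```bash
python3 -m crank '[[[0,0,0],[0,0,0],0.049],[[0,0,0],[0,0,0],0.047],[[0,0,0],[0,0,0],0.044],[[0,0,0],[0,0,0],0.042],[[0,0,0],[0,0,0],0.042]]' 25; python3 -m crank '[[[0,0,-0.002],[0,0,0],0.042],[[0,0,-0.003],[0,0,0],0.042],[[0,0,-0.005],[0,0,0],0.042],[[0,0,-0.01],[0,0,0],0.042],[[0,0,-0.01],[0,0,0],0.042],[[0,0,-0.01],[0,0,0],0.042],[[0,0,0],[0,0,0],0.042]]' 25
python3 - <<'E'
from st import *
show(); snap('scene','s25'); snap('wrist','w25')
p=load('s25')[0]; cv2.imwrite('pics/z25.png',cv2.resize(p[150:260,150:310],None,fx=5,fy=5,interpolation=3)[:,:,::-1])
E
```

```text
t: 24.65
eef_pos: [0.4712, -0.0207, 0.0948]
tool_rot: [0.0, 0.998, 0.065, -0.001]
contact_force: [-1.5, 0.5, 5.6]
gripper_width: 0.546
t: 25.52
eef_pos: [0.4717, -0.0206, 0.1353]
tool_rot: [0.0, 0.998, 0.065, -0.0]
contact_force: [0.0, 0.8, -0.9]
gripper_width: 0.549
t 25.52 p [ 0.4717 -0.0206  0.1353] psi 7.45 tz [-0.    -0.001 -1.   ] q7 -0.81 w 0.549 F [ 0.   0.8 -0.9]
```

View pics/z25.png

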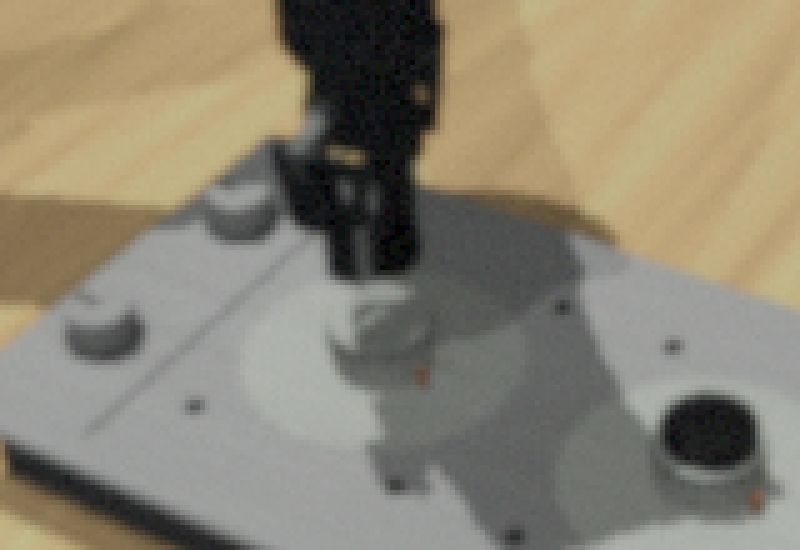

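View pics/w25.png

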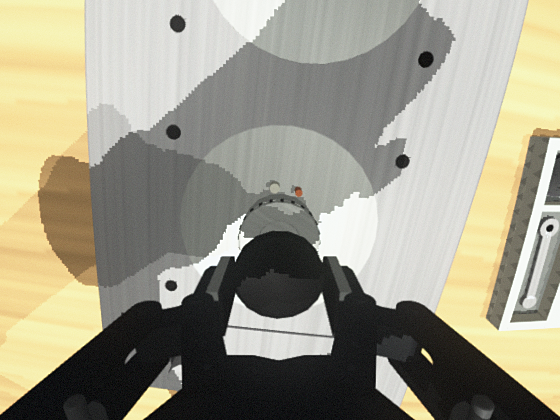

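The cap is lifted at (279,275) and the crown stays behind on the cup. I'll rise to about 10 cm, settle and check.

```bash
python3 -m crank '[[[0,0,-0.01],[0,0,0],0.042],[[0,0,-0.015],[0,0,0],0.042],[[0,0,-0.015],[0,0,0],0.042],[[0,0,-0.012],[0,0,0],0.042],[[0,0,-0.006],[0,0,0],0.042],[[0,0,-0.002],[0,0,0],0.042],[[0,0,0],[0,0,0],0.042],[[0,0,0],[0,0,0],0.042],[[0,0,0],[0,0,0],0.042],[[0,0,0],[0,0,0],0.042]]' 30
python3 - <<'E'
from st import *
from ov import *
show(); snap('wrist','w26'); snap('scene','s26')
ov('w26',(.4717,-.0206),[(.028,.082,(0,255,0)),(.027,.068,(255,255,0))],(210,150,350,330),3.3 and 3,'a')
ov('s26',(.4717,-.0206),[(.028,.082,(0,255,0))],(60,150,260,340),3 and 2,'b')
a=cv2.imread('pics/a.png');b=cv2.imread('pics/b.png'); z=np.zeros((540,800,3),np.uint8); z[:a.shape[0],:a.shape[1]]=a; z[:b.shape[0],400:400+b.shape[1]]=b[:540,:400]; cv2.imwrite('pics/z26.png',z)
E
```

```text
t: 26.88
eef_pos: [0.4712, -0.0206, 0.1944]
tool_rot: [0.001, 0.998, 0.065, -0.001]
contact_force: [0.1, 0.8, -0.3]
gripper_width: 0.542
t 26.88 p [ 0.4712 -0.0206  0.1944] psi 7.43 tz [-0.002 -0.001 -1.   ] q7 -0.9 w 0.542 F [ 0.1  0.8 -0.3]
```

View pics/z26.png

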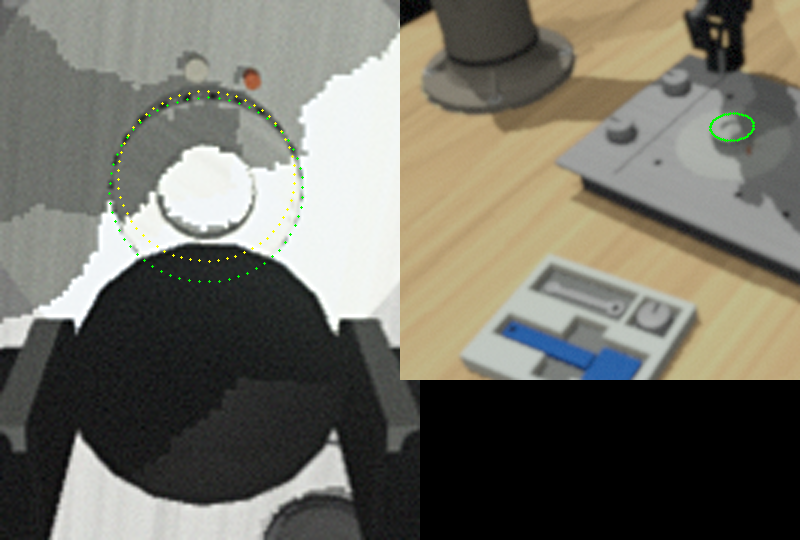

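View pics/w26.png

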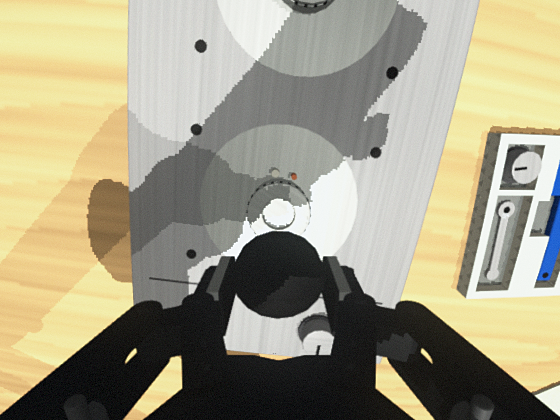

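The bare crown at (279,211) still matches its predicted seated circle. The cap is held level at (278,274), about 100 mm up, and the scraper lies in its pocket. Handing in.

```bash
python3 -c "
from station import bot
print(bot.hand_in())"
```

```text
the job is handed in; nothing more can be done
None
```

The job is done and handed in at about 27 s. The hand-in gives no verdict, so the checks below are my own readings.

- **Scraper:** I gripped it by the middle of the handle, turned it about 185° and laid it in its pocket. The pictures show it flat and let go, with the blade in the wide bay.
- **Burner head:** I carried it cap-on and lowered it in small steps onto the front cup. It touched down within 0.1 mm of the expected height. During seating I pressed briefly with about 19 N, then eased off and let go. The crown and cap edges matched their predicted positions in the wrist view. In the scene view they were off by only a pixel or so.
- **Cap:** I lifted it straight up by its rim. It ended about 10 cm above the crown with the tool within about 0.1° of vertical and the grip set to 30 N. In the last wrist picture the crown still matched its seated circle.
- **Other items:** The jet spanner and knob looked unmoved. The arm never went near the other burner's cap, but I saw it only in passing and did not measure it at the end.

One disagreement: my first rough estimate of the head's position from the top camera was about 5 mm off sideways. I used the wrist camera's position instead, and the grasp confirmed it.

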